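# Wedge a casting tight in the assembly fixture

### The arm

A 7-joint arm with a two-finger parallel gripper is mounted at the origin on the work surface. World frame = base frame: x ahead of the robot, y to its left, z up, the work surface at z = 0. Lengths are in mm, angles in rad, forces in N, time in s.
With the tool pointing down it reaches from about 350 to 900 mm from the base axis. Payload 19.9 kg.
Tool frame: the origin (TCP) lies midway between the tips of the shut fingers; the grasp point (between the pads) lies 19 mm behind it (tcp_to_grasp is the distance from the TCP to the grasp point, in mm); z points along the fingers, x is the direction in which the jaws open and shut, and the axes are right-handed (so a half turn about z gives the same grasp; the last joint's range is limited). The gripper opens to 85 mm and grips with 20 to 120 N. Pads are 22 mm wide; open, the fingers measure 114 mm over their backs; the gripper's body (76 mm by 85 mm) begins 54 mm behind the grasp point. The pads swing forward as they close: fully open they stand 13 mm farther back than shut.
Start: joints at [1.282, 0.417, -0.01, 1.614, 0.005, 1.111, -0.053], TCP at [152.685, -606.043, 231.26] pointing down, gripper open.
Joint ranges: [-2.81, 2.81], [-0.39, 2.02], [-1.27, 1.25], [0.06, 2.57], [-1.19, 4.33], [0.19, 2], [-2.82, 2.82]. Speed limits (rad/s): [1.89, 1.89, 2.39, 2.39, 3.01, 3.01, 3.01].

### API

Orientations are given as [roll, pitch, yaw] about the fixed x, y, z axes, in that order (R = Rz(yaw) Ry(pitch) Rx(roll)).
In Python, from cell import reach, move_l, move_j, let_go, close_gripper, sleep, ik, observe, camera, IKError, close_job, tcp_to_grasp gives the robot as it stands. Calls block until the motion is done:
- reach(position, orientation): joint-space move of the TCP to a pose.
- move_l(position, ori=None, vel=150): straight line of the TCP; ori=None keeps the orientation; vel is the mean speed in mm/s.
- move_j(angles): joint-space move.
- let_go() and close_gripper(): open the fingers fully, or close them until they stop; the grip force is fixed at half the most.
- sleep(seconds).
- ik(position, orientation): joint angles nearest the present ones, or None.
- observe(): the state.
- camera(name): name is "scene" or "top" or "wrist"; returns a dict with "image" (400x640x3 uint8, red, green, blue), "fovy" (degrees; the focal length in pixels is half the picture's height over the tangent of half this angle, whatever the lens; pixels are square), "cx", "cy" (the principal point, pixels), "rvec" (rotation vector, rad) and "tvec" (3), from world to camera coordinates, as OpenCV has them; the wrist camera has in their place "mount" (4x4, takes a point from camera to tool coordinates, whose origin is the TCP and whose axes are the tool frame's). Camera axes: x right, y down, z forward; pixel columns grow to the right and rows downward; lengths in mm; the calibration is good to about 2 mm. A picture is of the moment at which its call begins: read the wrist's pose just before it. There is no depth.
A pose or a line that the arm cannot do raises IKError and nothing moves.
- close_job(): hands the job in, once; it reports no verdict.
The state is a dict: "time": time; "qpos": joint angles; "qd": joint speeds; "effort": joint torques, N m; "eef_pos": TCP position; "orientation": TCP orientation; "wrist_force": force on the tool from outside, world axes, zero at the start; "wrist_torque": the same for the moment, N m; "gripper_width": finger opening in mm.
Only numpy, scipy, OpenCV 4.12 (cv2) and the standard library are available. Lean on these libraries where they do the work, as an engineer would, in place of code of your own. Each camera call takes 0.05 s, during which the arm holds its last target.

### The job

Put the casting that has the round boss flat into the clamping fixture, between the jaw and the back stop, with its boss at the end nearest the blue column. Then, using the hammer only and no fingers on the wedge, tap the wedge into its lane with at least three separate taps until it stops advancing and the jaw holds the casting tight. Finish by laying the hammer down flat on the rubber mat again, and leave everything else where it stands.

Things in the scene. Friction and masses are not known exactly. Their poses are not given: they have to be found in the camera images.
- fixture: Fixed clamping fixture. Origin: underside of its dark base plate, under the middle of the wedge lane; z up, y along the lane (the way the wedge is driven), x from lane to back stop. Base plate 12 mm thick, x -42 to 132, y -100 to 110 mm. Near side of the lane: fixed cheek, face at x -17, y -45 to 45, top z 46. Blue 40 mm square column at x -55, y 105, top z 164.
- nest (a point): Where the middle of the casting's underside goes: on the base plate, at x 69, y 0, z 12 mm of the fixture; axes as the fixture. Round it: jaw face 39 mm to -x when open, back stop 39 mm to +x (30 mm high), low end stops 69.5 mm to either side in y (22 mm high). Play: 8 mm in x, 9 mm in y.
- bar_mid (a point): Middle of the black horizontal bar that the column carries over the near side, where the hammer's handle must pass. Box 40 (x) by 295 (y) by 15 mm, axes as the fixture, at x -55, y -22.5, z 142.5 mm of it: underside z 135. A tool pointing straight down cannot bring the hammer under it: come from -x, handle level, held by a tool leaned back 35 to 40 degrees (fingers pointing forward and down).
- jaw: Aluminium jaw, slides along the fixture's x. Its origin is the fixture's when fully open (as at the start) and moves to +x as it closes; the casting is clamped at about 8 mm. Slanted face to the lane (1:5, like the wedge), flat back face at x 30, y -40 to 40, z 14 to 46 mm. Slides easily (0.4 N), no spring.
- wedge_mid (a point): Middle of the loose steel wedge (120 mm long, 36 high, 34 wide at the butt, 10 at the tip; 0.16 kg); axes as the fixture. It stands in the lane, thin end to +y, at y -50 to -38 mm of the fixture at the start; seats at about y +5, where it stops. Takes up to about 8 N until the casting is clamped, then rises steeply; about 12 N makes it tight. It stays where it is left.
- wedge_butt (a point): Centre of the wedge's flat butt face, the one to strike (31 mm wide, 36 mm high, upright): 60 mm to -y of wedge_mid and 1.5 mm to -x. Drive it along the fixture's +y.
- wedge: The same wedge; origin at the middle of its underside, 18 mm below wedge_mid.
- casting_grip (a point): Grip point of the good casting: middle of its upright rib, 52 mm above the underside. Aluminium, about 0.32 kg: slab 70 (x) by 130 (y) by 30 mm high; across its middle a rib 16 mm thick (y), 56 mm long (x), from 30 to 75 mm above the underside. z up.
- casting: The same casting; origin in the middle of its underside.
- casting_boss (a point): Centre of the top of the round boss (26 mm diameter, 22 mm high) on the good casting's slab, 49 mm to +y of the rib's middle. In the fixture it belongs at the +y end, towards the blue column.
- blank: Reject casting, same shape and size but without the boss; leave alone. Origin in the middle of its underside. It and the good casting may lie in each other's place.
- hammer_handle (a point): Middle of the grip of the short soft-faced hammer (0.24 kg), on its square wooden handle (24 by 24 mm, rounded), about 14 mm above what it lies on. x along the handle to the head, z up as it lies. The handle runs from -32 to +74 mm along x.
- hammer_head (a point): Centre of the hammer's head, 90 mm along x from hammer_handle: a cylinder of 32 mm diameter, 90 mm long along the hammer's y, a flat striking face at each end, 45 mm from this centre. Axes as hammer_handle.
- hammer: The same hammer; origin 16 mm below hammer_handle.
- mat: Fixed black rubber mat, 220 (x) by 180 (y) by 4 mm, on the table at the robot's right; origin in the middle of its underside. The hammer lies on it at the start and must lie on it at the end.
- bottle: White bottle, 64 mm diameter, 170 mm tall, standing; origin at the middle of its underside. Bystander.
- screwdriver: Screwdriver, 160 mm long, lying along its x; origin at the middle, underside. Bystander.
- pickbin: Open blue bin, 90 by 90 by 50 mm; origin at the middle of its underside. Bystander.
Things that resemble listed ones, but are neither listed nor needed, are in the scene too. What is shaped like the hammer but purple is not meant.

How it is judged (in metres and radians):
On the way, in this order (a step that is already met when the one before it is completed fails the run):
1. the casting with the boss lies flat in the fixture, boss towards the column, let go (x of casting_grip in the frame of fixture between 0.064 and 0.078 m and y of casting_grip in the frame of fixture between -0.007 and 0.007 m and z of casting_grip in the frame of fixture between 0.06 and 0.0675 m and y of casting_boss in the frame of fixture above 0.035 m and angle between the z axis of casting_grip and the z axis of fixture, either way round below 0.06 rad and contact force between the fingers and casting below 0.1 N), for 0.2 s.
2. tap 1: the hammer strikes the wedge (contact force between hammer and wedge above 1 N).
3. the hammer is drawn back clear of the wedge (contact force between hammer and wedge below 0.01 N), for 0.1 s.
4. tap 2: the hammer strikes the wedge (contact force between hammer and wedge above 1 N).
5. the hammer is drawn back clear of the wedge (contact force between hammer and wedge below 0.01 N), for 0.1 s.
6. tap 3: the hammer strikes the wedge (contact force between hammer and wedge above 1 N).
At the end, for the whole second after the job is handed in: Casting with boss flat between jaw and back stop (7 mm, 0.06 rad), boss at the column; wedge middle past the fixture's centre (y > 0 mm; seats at about +5) and jaw pressing the casting with over 4 N; hammer at rest, flat, the middle of its handle on the mat (x of casting_grip in the frame of fixture between 0.064 and 0.078 m and y of casting_grip in the frame of fixture between -0.007 and 0.007 m and z of casting_grip in the frame of fixture between 0.06 and 0.0675 m and y of casting_boss in the frame of fixture above 0.035 m and angle between the z axis of casting_grip and the z axis of fixture, either way round below 0.06 rad and y of wedge_mid in the frame of fixture above 0 m and contact force between jaw and casting above 4 N and x of hammer_handle in the frame of mat between -0.11 and 0.11 m and y of hammer_handle in the frame of mat between -0.09 and 0.09 m and height (world z) of each of hammer_handle, hammer_head below 0.03 m and linear speed of each of hammer, casting, wedge below 0.02 m/s); the robot touches nothing.
It fails at once if the wedge is touched by the fingers or the arm (contact force between any of the fingers, the arm and wedge above 1 N).
It fails at once if the bottle is disturbed (moved more than 25 mm) (distance of bottle from where it was at the start of the episode above 0.025 m).
It fails at once if the screwdriver is disturbed (moved more than 25 mm) (distance of screwdriver from where it was at the start of the episode above 0.025 m).
It fails at once if the casting without a boss is disturbed (moved more than 25 mm) (distance of blank from where it was at the start of the episode above 0.025 m).
It fails at once if the blue bin is disturbed (moved more than 25 mm) (distance of pickbin from where it was at the start of the episode above 0.025 m).
It also fails if it takes over 61 s, if anything falls off the work surface, if the arm or the gripper's body presses on something with over 40 N, if the wrist force passes 120 N, or if a joint passes its speed limit or range.

## Working session

There is one attempt and no reset: what is moved stays moved. The work goes in short steps, each a Python script; the robot and the scene stay as the last script left them, time stands still between calls to the robot, and variables do not carry over. Pictures are saved under pics/ and viewed, and the job is handed in when it is done.

```bash
ls; mkdir -p pics; cat > h.py <<'E'
import numpy as np, cv2
from cell import *
def save(n,img): cv2.imwrite(f'pics/{n}.png',cv2.cvtColor(img,cv2.COLOR_RGB2BGR))
E
python3 - <<'E'
from h import *
print(observe(), tcp_to_grasp)
for n in ("scene","top","wrist"):
    o=observe(); c=camera(n); save(n+"0",c["image"]); im=c.pop("image"); print(n,c,o["eef_pos"],o["orientation"])
    import pickle; c["image"]=im; c["eef"]=(o["eef_pos"],o["orientation"]); pickle.dump(c,open(n+"0.pkl","wb"))
E
```

```text
pics
{'time': 0.0, 'qpos': array([ 1.28250364,  0.41801327, -0.01032238,  1.61420581,  0.0047366 ,
        1.11068622, -0.05299013]), 'qd': array([-0.00030913, -0.00214325,  0.00058974,  0.00045274,  0.00091701,
       -0.00153562, -0.00099004]), 'effort': array([ 1.36938983e-03, -8.64426398e+01,  6.79618791e-01, -4.34892905e+01,
        1.91902713e-02,  7.33089546e-03,  5.42954908e-06]), 'eef_pos': array([ 152.58612701, -605.71368083,  230.62236836]), 'orientation': array([ 3.14147345e+00,  1.28400327e-03, -1.32395148e+00]), 'wrist_force': array([ 0.74246011,  0.82181589, -0.01571316]), 'wrist_torque': array([ 0.01066379, -0.01527061,  0.01508947]), 'gripper_width': 85.45380317016894} 18.700000000000003
scene {'fovy': 48.67219327738485, 'cx': 327.4316414782603, 'cy': 193.93146944859288, 'rvec': array([ 2.21633296,  0.65763842, -0.2819243 ]), 'tvec': array([-361.5355038 , -129.99332168, 1497.62184476])} [ 152.58612701 -605.71368083  230.62236836] [ 3.14147345e+00  1.28400327e-03 -1.32395148e+00]
top {'fovy': 49.319219423482835, 'cx': 317.15752945975896, 'cy': 187.17685582066017, 'rvec': array([ 2.20824584, -2.15560741,  0.0791427 ]), 'tvec': array([ -92.31764623,  444.67033251, 1302.85533018])} [ 152.60585911 -605.75917699  230.69672686] [ 3.14152733e+00  1.12774927e-03 -1.32399951e+00]
wrist {'fovy': 68.87767111260146, 'cx': 318.32085471280453, 'cy': 193.09217533349292, 'mount': array([[ 9.99999902e-01, -1.49223044e-04,  4.15816436e-04,
         1.27989451e-01],
       [ 1.60645827e-05,  9.52886735e-01,  3.03326341e-01,
        -7.76010970e+01],
       [-4.41489246e-04, -3.03326305e-01,  9.52886645e-01,
        -1.43109750e+02],
       [ 0.00000000e+00,  0.00000000e+00,  0.00000000e+00,
         1.00000000e+00]])} [ 152.58356545 -605.74005232  230.71881346] [ 3.14145046e+00  1.17244988e-03 -1.32396622e+00]
```

View pics/scene0.png

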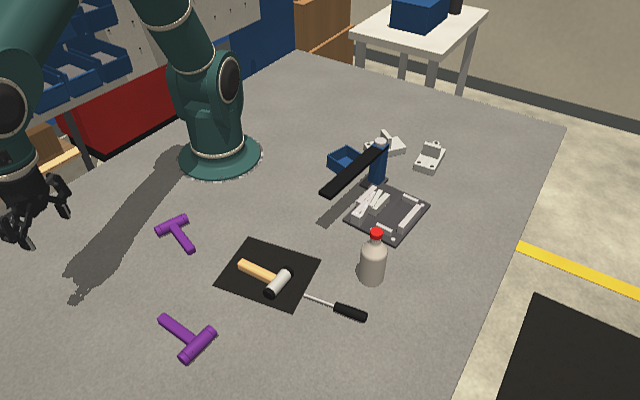

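View pics/top0.png

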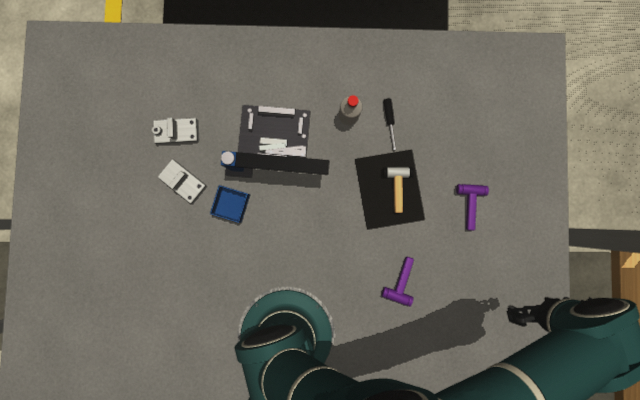

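View pics/wrist0.png

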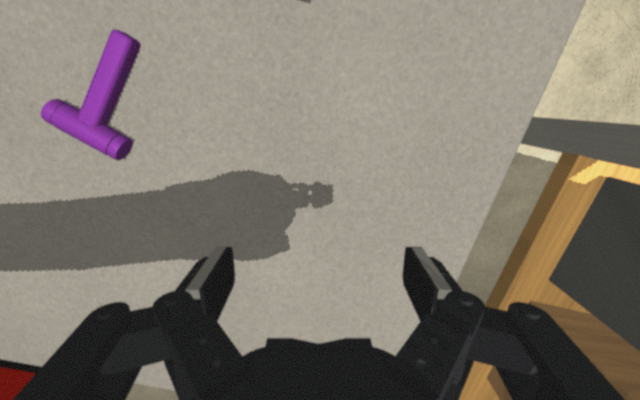

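```bash
python3 - <<'E'
import pickle,cv2
c=pickle.load(open('top0.pkl','rb'))["image"]
i=cv2.cvtColor(c,cv2.COLOR_RGB2BGR)
cv2.imwrite('pics/topz1.png',cv2.resize(i[90:220,140:340],None,fx=4,fy=4,interpolation=cv2.INTER_CUBIC))
cv2.imwrite('pics/topz2.png',cv2.resize(i[80:240,330:440],None,fx=3.7,fy=3.7,interpolation=cv2.INTER_CUBIC))
c=pickle.load(open('scene0.pkl','rb'))["image"]
i=cv2.cvtColor(c,cv2.COLOR_RGB2BGR)
cv2.imwrite('pics/scz1.png',cv2.resize(i[120:260,310:460],None,fx=4.2,fy=4.2,interpolation=cv2.INTER_CUBIC))
E
```

```text
(no output)
```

View pics/topz1.png

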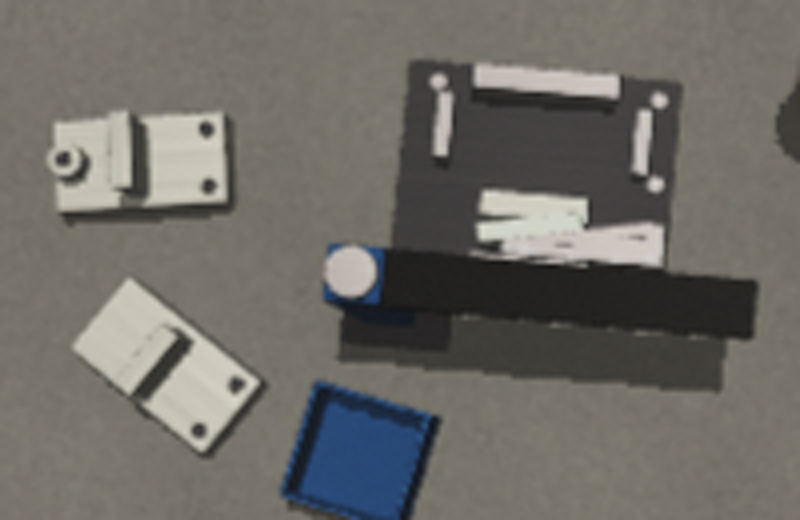

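View pics/topz2.png

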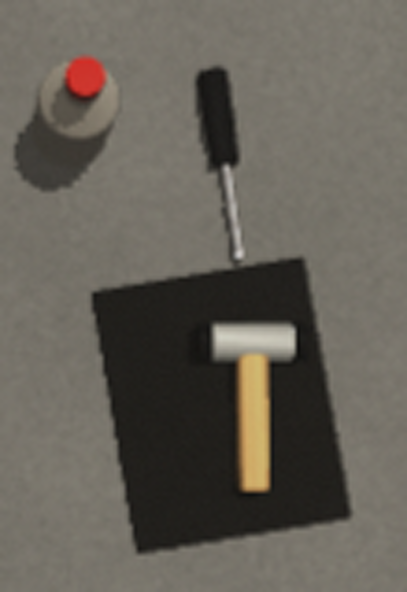

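View pics/scz1.png

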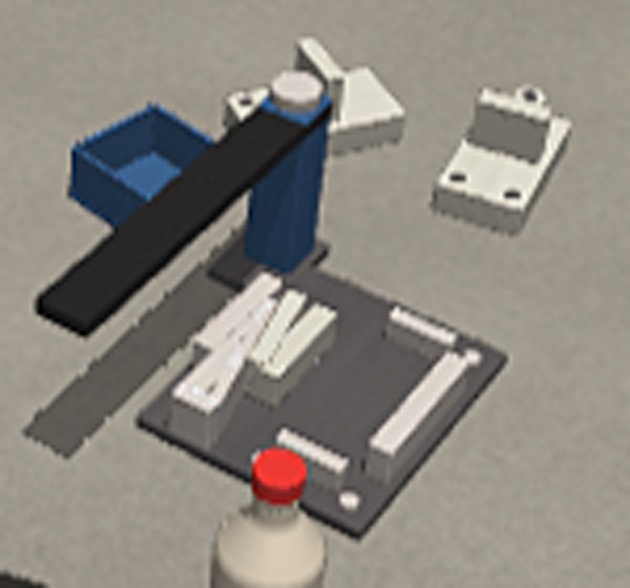

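```bash
cat >> h.py <<'E'
import pickle
from scipy.spatial.transform import Rotation as Ro
from scipy.optimize import least_squares
def pose(c):
    """returns R (cam->world), origin, f"""
    f=200/np.tan(np.radians(c["fovy"])/2)
    if "mount" in c:
        p,o=c["eef"]; T=np.eye(4); T[:3,:3]=Ro.from_euler('xyz',o).as_matrix(); T[:3,3]=p
        M=T@np.array(c["mount"]); return M[:3,:3],M[:3,3],f
    R=cv2.Rodrigues(np.array(c["rvec"]))[0]; return R.T,-R.T@np.array(c["tvec"]),f
def ray(c,u,v,z):
    R,o,f=pose(c); d=R@np.array([(u-c["cx"])/f,(v-c["cy"])/f,1]); return o+d*(z-o[2])/d[2]
def proj(c,P):
    R,o,f=pose(c); q=(np.atleast_2d(P)-o)@R; return np.c_[c["cx"]+f*q[:,0]/q[:,2],c["cy"]+f*q[:,1]/q[:,2]]
def shot(n,name):
    o=observe(); c=camera(n); c["eef"]=(o["eef_pos"],o["orientation"]); save(name,c["image"]); pickle.dump(c,open(name+".pkl","wb")); return c
def ld(name): return pickle.load(open(name+".pkl","rb"))
def w(p,q):  # planar pose p=(x,y,yaw), q local pts
    q=np.atleast_2d(q).astype(float); c,s=np.cos(p[2]),np.sin(p[2])
    return np.c_[p[0]+c*q[:,0]-s*q[:,1],p[1]+s*q[:,0]+c*q[:,1],q[:,2]]
def fitp(obs,p0):
    """obs: list of (cam, local pts, px)"""
    r=least_squares(lambda p:np.concatenate([(proj(c,w(p,L))-np.array(U)).ravel() for c,L,U in obs]),p0,loss='soft_l1')
    return r.x, np.concatenate([(proj(c,w(r.x,L))-np.array(U)) for c,L,U in obs]).round(1)
E
python3 - <<'E'
from h import *
t=ld('top0'); s=ld('scene0')
z1=lambda u,v:(140+u/4-.4,90+v/4-.4); s1=lambda u,v:(310+u/4.2-.4,120+v/4.2-.4); z2=lambda u,v:(330+u/3.7-.4,80+v/3.7-.4)
L=[(132,110,12),(132,-100,12),(-35,-170,150),(-75,-170,150),(-35,125,164),(-75,125,164)]
U=[z1(*a) for a in [(410,60),(682,84),(757,281),(752,339),(330,243),(322,300)]]
L2=[(132,110,12),(132,-100,12),(-35,-170,150),(-75,-170,150)]
U2=[s1(*a) for a in [(507,357),(362,532),(85,320),(38,303)]]
p0=[600,50,0]
for o in ([(t,L,U)],[(s,L2,U2)],[(t,L,U),(s,L2,U2)]):
    p,e=fitp(o,p0); print(p,e.tolist())
# casting slab corners top z30
for a in [(55,122),(224,112),(231,203),(60,212)]: print('slab',ray(t,*z1(*a),30).round(1))
for a in [(112,112),(130,112),(131,187),(112,187)]: print('rib',ray(t,*z1(*a),75).round(1))
print('boss',ray(t,*z1(67,160),52))
print('head ends',ray(t,*z2(200,342),18),ray(t,*z2(296,342),18),'handle',ray(t,*z2(255,490),30),ray(t,*z2(255,355),30))
for a in [(92,293),(303,258),(350,516),(137,552)]: print('mat',ray(t,*z2(*a),4).round(1))
E
```

```text
[ 5.57621215e+02  5.36960081e+01 -6.05171937e-02] [[0.2, 0.3], [0.0, -0.1], [0.6, 0.0], [0.7, 0.0], [-1.1, -0.3], [-0.6, 0.1]]
[ 5.56168461e+02  5.28059950e+01 -6.02355550e-02] [[0.5, -0.7], [-0.2, 0.3], [0.6, 1.3], [-0.8, -0.9]]
[ 5.57160874e+02  5.33782917e+01 -6.17602031e-02] [[0.3, 0.4], [0.2, 0.1], [0.7, 0.3], [0.7, 0.3], [-1.0, -0.2], [-0.5, 0.2], [0.9, -0.7], [0.1, 0.3], [0.9, 1.3], [-0.4, -0.9]]
slab [637.9 420.3  30. ]
slab [648.6 292.4  30. ]
slab [579. 284.  30.]
slab [569.  412.9  30. ]
rib [636.3 361.4  75. ]
rib [636.6 348.2  75. ]
rib [581.1 344.8  75. ]
rib [580.7 358.6  75. ]
boss [604.50826472 401.29585503  52.        ]
head ends [ 497.56082658 -282.06561077   18.        ] [ 499.44978869 -360.70588076   18.        ] handle [ 377.24227663 -326.14426388   30.        ] [ 486.65925084 -325.02761647   30.        ]
mat [ 537.9 -194.     4. ]
mat [ 571.4 -368.9    4. ]
mat [ 358.4 -409.2    4. ]
mat [ 324.7 -234.7    4. ]
```

```bash
python3 - <<'E'
from h import *
def lean(yaw,th,flip=1):
    z=np.array([np.cos(yaw)*np.sin(th),np.sin(yaw)*np.sin(th),-np.cos(th)])
    x=flip*np.array([-np.sin(yaw),np.cos(yaw),0]); y=np.cross(z,x)
    return Ro.from_matrix(np.c_[x,y,z]).as_euler('xyz')
for f in (1,-1):
    for n,p,yaw,th in [('cast',(608,352,230),.08,0),('cast',(608,352,52),.08,0),('nest',(626,49,65),-.06,0),('ham',(420,-326,15),.0,.65),('strike',(470,-90,20),-.061,.65)]:
        q=ik(np.array(p,float),lean(yaw,th,f)); print(f,n,None if q is None else np.round(q,2))
E
```

```text
1 cast [-0.    0.74 -0.95  1.37  0.6   1.33  0.68]
1 cast [-0.    0.96 -0.93  1.49  0.82  1.11  0.55]
1 nest [ 0.46  0.79 -0.85  1.7   0.69  0.98  0.87]
1 ham [ 1.77  0.92 -1.07  2.27  1.88  0.22  0.81]
1 strike [ 1.14  0.84 -1.09  2.5   2.4   0.71 -0.37]
-1 cast [-0.    0.74 -0.94  1.37  0.6   1.33 -2.45]
-1 cast [-0.14  0.85 -0.67  1.5   0.58  1.   -2.46]
-1 nest [ 0.25  0.67 -0.52  1.71  0.42  0.87 -2.08]
-1 ham [ 1.77  0.92 -1.07  2.27  1.88  0.22 -2.34]
-1 strike [ 0.99  0.7  -0.9   2.51  2.55  0.61  2.53]
```

```bash
cat >> h.py <<'E'
def lean(yaw,th,flip=1):
    z=np.array([np.cos(yaw)*np.sin(th),np.sin(yaw)*np.sin(th),-np.cos(th)])
    x=flip*np.array([-np.sin(yaw),np.cos(yaw),0]); y=np.cross(z,x)
    return Ro.from_matrix(np.c_[x,y,z]).as_euler('xyz')
E
python3 - <<'E'
from h import *
reach([608,352,280],lean(.08,0)); print(observe()["time"],observe()["eef_pos"])
shot('wrist','w1'); print(observe()["qpos"].round(2))
E
```

```text
3.8417 [608.4108443  351.37371431 279.90209184]
[ 0.02  0.72 -1.02  1.31  0.61  1.43  0.69]
```

View pics/w1.png

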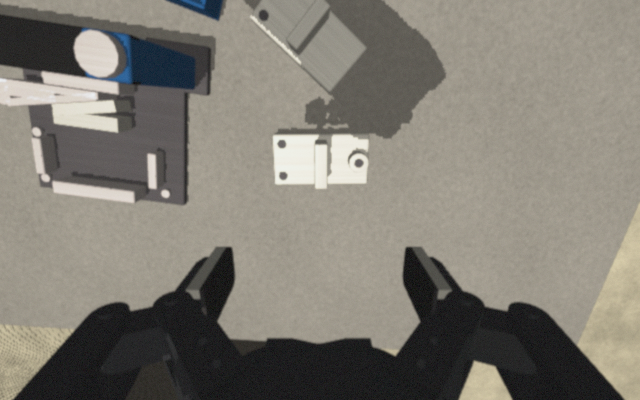

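```bash
python3 - <<'E'
from h import *
c=ld('w1'); i=cv2.cvtColor(c['image'],cv2.COLOR_RGB2BGR)
cv2.imwrite('pics/w1a.png',cv2.resize(i[120:200,260:380],None,fx=6,fy=6,interpolation=cv2.INTER_CUBIC))
cv2.imwrite('pics/w1b.png',cv2.resize(i[10:220,0:220],None,fx=2.8,fy=2.8,interpolation=cv2.INTER_CUBIC))
E
```

```text
(no output)
```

View pics/w1a.png

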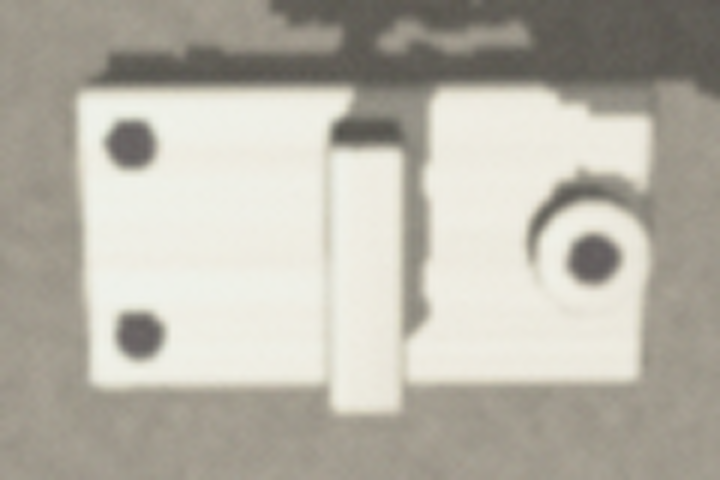

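View pics/w1b.png

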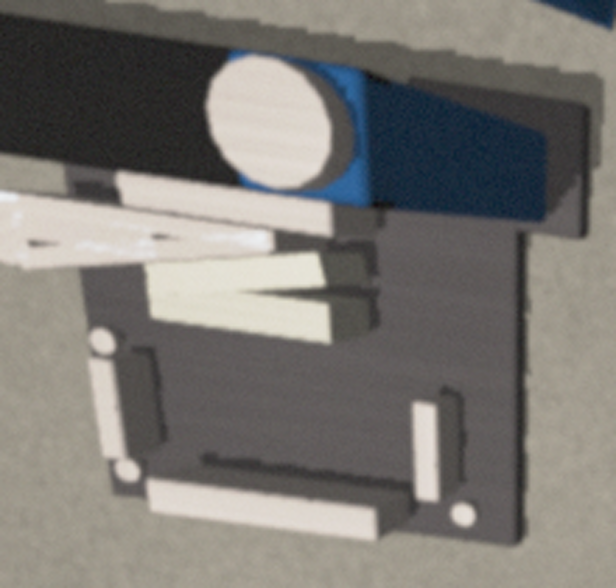

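```bash
python3 - <<'E'
from h import *
c=ld('w1')
A=lambda l:[(260+u/6-.4,120+v/6-.4) for u,v in l]; B=lambda l:[(u/2.8-.3,10+v/2.8-.3) for u,v in l]
L=[(-35,-65,30),(35,-65,30),(35,65,30),(-35,65,30),(-28,-8,75),(-28,8,75),(28,8,75),(28,-8,75),(0,49,52)]
U=A([(78,90),(90,386),(640,382),(654,84),(330,146),(402,146),(402,412),(330,412),(592,258)])
p,e=fitp([(c,L,U)],[608,352,.08]); print('cast',p,e.tolist())
L=[(132,110,12),(30,-40,46),(30,40,46)]; U=B([(520,545),(152,316),(332,343)])
p,e=fitp([(c,L,U)],[557,53,-.06]); print('fix',p,e.tolist())
# stop-inner edges in fixture frame
p=np.array([557.2,53.4,-.061])
def loc(P,p): d=P[:2]-p[:2]; cs,s=np.cos(p[2]),np.sin(p[2]); return (cs*d[0]+s*d[1]).round(1),(-s*d[0]+cs*d[1]).round(1)
for z,pts in [(34,[(118,360),(128,458),(413,402),(418,500)]),(42,[(148,480),(378,505)]),(46,[(152,316),(332,343)])]:
    for u in B(pts): print(z,loc(ray(c,*u,z),p))
E
```

```text
cast [6.07707524e+02 3.53759660e+02 8.54123943e-02] [[-1.3, -0.8], [-0.5, 0.6], [0.6, 0.7], [0.6, -0.4], [-0.8, -0.3], [0.6, -0.4], [0.5, 0.4], [-0.3, 0.5], [0.1, 0.0]]
fix [ 5.56812847e+02  5.64122211e+01 -6.16093484e-02] [[-0.0, 0.3], [-0.2, 0.2], [0.2, -0.4]]
34 (np.float64(54.5), np.float64(-65.8))
34 (np.float64(102.8), np.float64(-67.8))
34 (np.float64(55.3), np.float64(71.4))
34 (np.float64(104.8), np.float64(72.1))
42 (np.float64(109.7), np.float64(-52.5))
42 (np.float64(107.0), np.float64(57.1))
46 (np.float64(29.1), np.float64(-36.8))
46 (np.float64(30.0), np.float64(42.7))
```

```bash
python3 - <<'E'
from h import *
o=lean(.083,0)
reach([608,353.3,120],o); move_l([608,353.3,49],o,vel=120); 
s=observe();print(s['wrist_force'].round(1),s['eef_pos'].round(1))
close_gripper(); s=observe(); print(s['gripper_width'],s['wrist_force'].round(1),s['time'])
move_l([608,353.3,200],vel=200); s=observe(); print(s['gripper_width'],s['wrist_force'].round(1),s['eef_pos'].round(1))
f=np.array([557,54.5,-.061]); P=w(f,[125,0,240])[0]
reach(P,lean(-.061,0)); s=observe(); print(s['time'],s['eef_pos'].round(1),s['orientation'])
shot('wrist','w2')
E
```

```text
[-0.1  1.   0.1] [608.1 353.7  49.5]
15.198672100070858 [ 0.1 -1.5  5.7] 5.9583
14.94223201908834 [ 0.4  0.2 -4.1] [607.6 352.8 198.5]
8.075 [681.4  48.9 239.9] [-3.14123016e+00 -8.29136452e-04  1.51233923e+00]
```

View pics/w2.png

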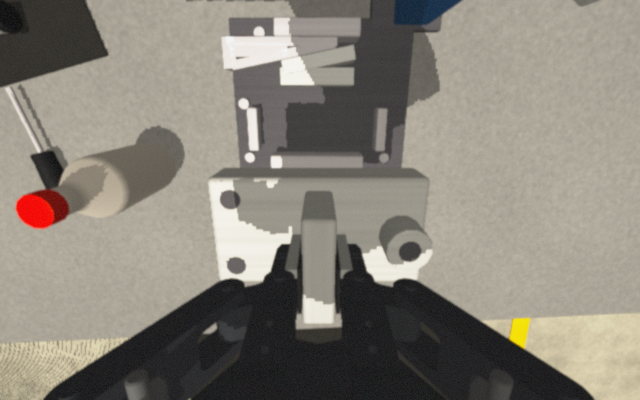

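```bash
python3 - <<'E'
from h import *
c=ld('w2'); i=cv2.cvtColor(c['image'],cv2.COLOR_RGB2BGR)
cv2.imwrite('pics/w2a.png',cv2.resize(i[0:190,200:450],None,fx=3.1,fy=3.1,interpolation=cv2.INTER_CUBIC))
E
```

```text
(no output)
```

View pics/w2a.png

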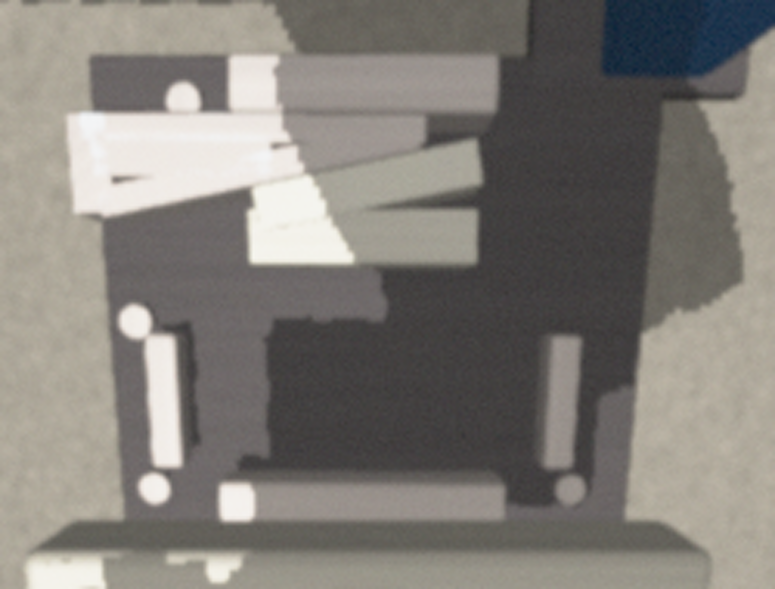

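```bash
python3 - <<'E'
from h import *
c=ld('w2')
B=lambda l:[(200+u/3.1-.35,v/3.1-.35) for u,v in l]
p=np.array([557,54.5,-.061])
def loc(P,p): d=P[:2]-p[:2]; cs,s=np.cos(p[2]),np.sin(p[2]); return (cs*d[0]+s*d[1]).round(1),(-s*d[0]+cs*d[1]).round(1)
for n,z,pts in [('ends',34,[(177,336),(183,467),(551,336),(547,467)]),('back',42,[(222,484),(500,484)]),('jaw',46,[(249,265),(477,265)]),('cheek',46,[(228,112),(497,112)]),('wedge',48,[(68,115),(77,215),(425,140)]),('plate',12,[(92,57),(122,500),(662,100),(628,500)])]:
    for u in B(pts): print(n,z,loc(ray(c,*u,z),p))
L=[(30,-40,46),(30,40,46),(-17,-45,46),(-17,45,46),(-42,-100,12)]; U=B([(249,265),(477,265),(228,112),(497,112),(91,57)])
print(fitp([(c,L,U)],p))
# casting in hand: bottom? slab near-top edge corners
E
```

```text
ends 34 (np.float64(55.5), np.float64(-69.0))
ends 34 (np.float64(104.2), np.float64(-69.7))
ends 34 (np.float64(55.2), np.float64(69.6))
ends 34 (np.float64(103.9), np.float64(71.2))
back 42 (np.float64(109.3), np.float64(-53.6))
back 42 (np.float64(109.1), np.float64(52.1))
jaw 46 (np.float64(31.3), np.float64(-39.9))
jaw 46 (np.float64(31.1), np.float64(39.9))
cheek 46 (np.float64(-16.6), np.float64(-45.1))
cheek 46 (np.float64(-16.9), np.float64(44.7))
wedge 48 (np.float64(-15.2), np.float64(-98.0))
wedge 48 (np.float64(15.5), np.float64(-98.0))
wedge 48 (np.float64(-8.0), np.float64(20.7))
plate 12 (np.float64(-40.7), np.float64(-98.2))
plate 12 (np.float64(121.7), np.float64(-100.4))
plate 12 (np.float64(-27.4), np.float64(109.3))
plate 12 (np.float64(121.1), np.float64(110.1))
(array([ 5.57786754e+02,  5.44990623e+01, -5.84366532e-02]), array([[ 0. , -0.4],
       [ 0.3, -0.4],
       [ 0.2,  0.6],
       [ 0.3,  0.6],
       [-1.3, -0.3]]))
```

```bash
python3 - <<'E'
from h import *
f=np.array([557.7,54.6,-.061]); o=lean(-.061,0)
N=w(f,[69.2,0,0])[0]
reach(N+[0,0,110],o); move_l(N+[0,0,68],vel=120); s=observe(); print(s['wrist_force'].round(1),s['eef_pos'].round(1))
move_l(N+[0,0,61.5],vel=50); s=observe(); print(s['wrist_force'].round(1),s['wrist_torque'].round(2),s['eef_pos'].round(1),s['time'])
shot('wrist','w3')
E
```

```text
[ 0.3  0.3 -3.9] [627.   50.7  68.2]
[ 0.1 -0.2 -3.7] [-0.   -0.03  0.04] [626.9  50.4  61.7] 9.525
```

View pics/w3.png

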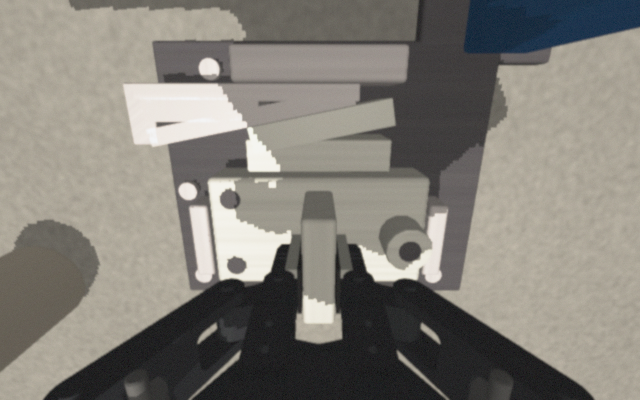

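```bash
python3 - <<'E'
from h import *
f=np.array([557.7,54.6,-.061])
N=w(f,[69.2,0,0])[0]
for z in (60.7,60,59.3):
    move_l(N+[0,0,z],vel=30); s=observe(); print(z,s['wrist_force'].round(1),s['wrist_torque'].round(2),s['eef_pos'].round(1))
    if s['wrist_force'][2]>-1: break
let_go(); s=observe(); print(s['wrist_force'].round(1),s['gripper_width'])
move_l(N+[0,0,200],vel=220)
P=w(f,[100,0,240])[0]
reach(P,lean(-.061,0));print(observe()['time'])
shot('wrist','w4')
E
python3 - <<'E'
from h import *
i=cv2.cvtColor(ld('w4')['image'],cv2.COLOR_RGB2BGR)
cv2.imwrite('pics/w4a.png',cv2.resize(i[0:200,190:450],None,fx=3,fy=3,interpolation=cv2.INTER_CUBIC))
E
```

```text
60.7 [-3.2 -1.   6.7] [-0.34  0.75 -0.03] [626.9  50.3  61.3]
[ 0.5 -0.4 -0.5] 85.4668390409835
11.6083
```

View pics/w4a.png

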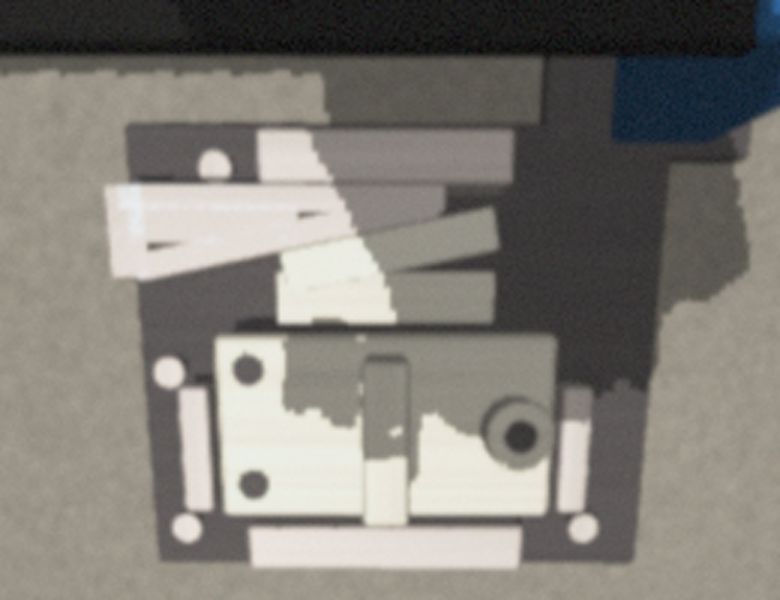

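```bash
python3 - <<'E'
from h import *
reach([500,-326,260],lean(0,0));print(observe()['time'],observe()['eef_pos'])
shot('wrist','w5')
i=cv2.cvtColor(ld('w5')['image'],cv2.COLOR_RGB2BGR)
cv2.imwrite('pics/w5.png',i)
E
```

```text
13.1667 [ 500.66533729 -324.8170651   260.04924804]
```

View pics/w5.png

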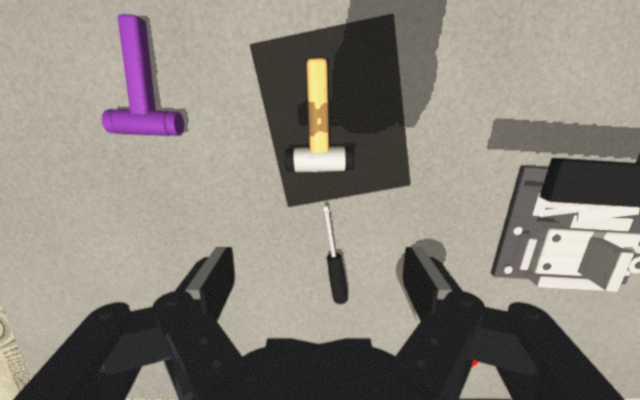

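```bash
python3 - <<'E'
from h import *
c=ld('w5'); im=c['image']; h=cv2.cvtColor(im,cv2.COLOR_RGB2HSV)
m=cv2.inRange(h,(12,80,60),(30,255,255)); m[:40]=0; m[185:]=0; m[:,:270]=0; m[:,370:]=0
m=cv2.morphologyEx(m,cv2.MORPH_CLOSE,np.ones((9,9)))
pts=cv2.findNonZero(m).reshape(-1,2)
for a,b in [(62,80),(80,100),(100,120),(125,145)]:
    q=pts[(pts[:,1]>=a)&(pts[:,1]<b)]; print(q.mean(0),ray(c,*q.mean(0),26).round(1), [q[:,0].min(),q[:,0].max()])
print('rows',pts[:,1].min(),pts[:,1].max(), ray(c,317.5,pts[:,1].min()-.5,28), )
i=cv2.cvtColor(im,cv2.COLOR_RGB2BGR)
z=cv2.resize(i[40:190,240:400],None,fx=4.5,fy=4,interpolation=cv2.INTER_CUBIC)
z=np.clip(z.astype(float)*1.8,0,255).astype('uint8'); cv2.imwrite('pics/w5a.png',z[:600,:790])
E
```

```text
[316.5  70.5] [ 389.2 -327.4   26. ] [np.int32(306), np.int32(327)]
[317.1738149   89.47629797] [ 410.6 -326.6   26. ] [np.int32(306), np.int32(328)]
[317.81967213 109.39344262] [ 434.  -325.8   26. ] [np.int32(307), np.int32(328)]
[318.20560748 134.61214953] [ 464.9 -325.3   26. ] [np.int32(308), np.int32(329)]
rows 57 152 [ 374.18980874 -326.22832311   28.        ]
```

View pics/w5a.png

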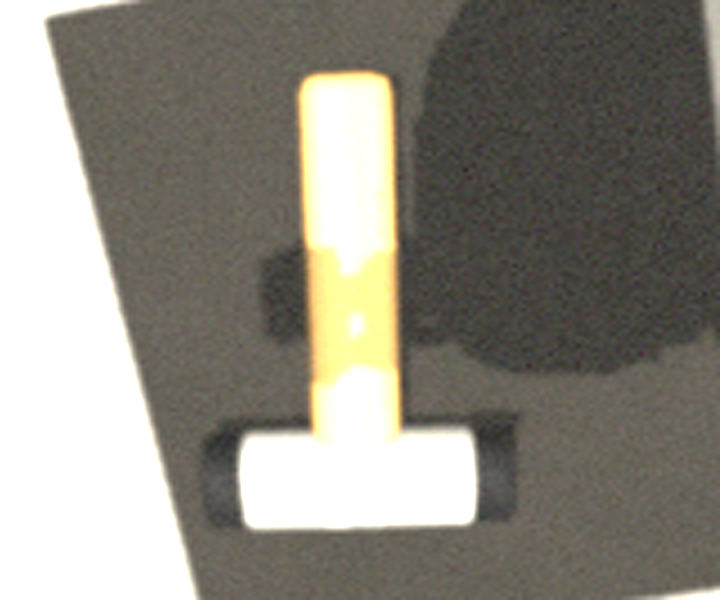

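```bash
python3 - <<'E'
from h import *
c=ld('w5'); print('head',ray(c,319.4,159.2,22).round(1), [ray(c,240+u/4.5,159.2,20).round(1) for u in (205,515)])
th=np.radians(38); yaw=.026; o=lean(yaw,th); tz=Ro.from_euler('xyz',o).as_matrix()[:,2]
hm=np.array([407.5,-326.8,0])
I=w([hm[0],hm[1],yaw],[18,0,20.0])[0]
T=I+tz*8.6; print(T, tz)
print(ik(T-90*tz,o), ik(T,o))
E
```

```text
head [ 497.4 -323.6   22. ] [array([ 497.9, -368.6,   20. ]), array([ 497.8, -277. ,   20. ])]
[ 430.78681553 -326.19440633   13.22310752] [ 0.61545339  0.01600539 -0.78801075]
[ 1.66906121  0.50130923 -0.7826915   2.31517852 -1.15728651  0.23507618
 -2.56291075] [ 1.75814574  0.9460825  -1.06641775  2.24730864  1.85169732  0.21188183
  0.86520829]
```

```bash
python3 - <<'E'
from h import *
yaw=.026; hm=np.array([407.5,-326.8,0]); I=w([hm[0],hm[1],yaw],[18,0,20.0])[0]
print(observe()['qpos'].round(2))
for fl in (1,-1):
  for deg in (35,38,41):
    o=lean(yaw,np.radians(deg),fl); tz=Ro.from_euler('xyz',o).as_matrix()[:,2]; T=I+tz*8.6
    for n,P in [('T',T),('b40',T-40*tz),('b80',T-80*tz),('up60',T+[0,0,60]),('up120',T+[0,0,120])]:
        q=ik(P,o); print(fl,deg,n,None if q is None else np.round(q,2))
E
```

```text
[ 1.3   0.57 -1.1   1.63  0.53  1.28  1.68]
1 35 T [ 1.73  0.93 -1.08  2.23  1.65  0.25  1.03]
1 35 b40 [ 1.88  0.95 -1.23  2.26  1.43  0.35  1.27]
1 35 b80 [ 1.55  0.48 -0.71  2.29 -1.03  0.23 -2.74]
1 35 up60 [ 1.84  0.86 -1.24  2.23  1.25  0.33  1.36]
1 35 up120 [ 1.86  0.64 -1.24  2.21  0.55  0.29  1.93]
1 38 T [ 1.76  0.95 -1.07  2.25  1.85  0.21  0.87]
1 38 b40 [ 1.92  0.97 -1.23  2.28  1.54  0.31  1.21]
1 38 b80 [ 1.99  0.84 -1.24  2.3   1.13  0.23  1.57]
1 38 up60 [ 1.87  0.89 -1.24  2.25  1.35  0.28  1.3 ]
1 38 up120 [ 1.89  0.66 -1.25  2.23  0.55  0.23  1.96]
1 41 T [ 1.79  0.98 -1.07  2.26  2.08  0.19  0.69]
1 41 b40 [ 1.94  1.   -1.21  2.29  1.67  0.26  1.12]
1 41 b80 None
1 41 up60 [ 1.89  0.91 -1.23  2.26  1.48  0.23  1.21]
1 41 up120 [ 1.66  0.46 -0.88  2.25 -1.02  0.25 -2.82]
-1 35 T [ 1.73  0.93 -1.08  2.23  1.65  0.25 -2.11]
-1 35 b40 [ 1.82  0.83 -1.12  2.26  1.32  0.22 -1.81]
-1 35 b80 [ 1.55  0.48 -0.71  2.29 -1.03  0.23  0.4 ]
-1 35 up60 [ 1.38  0.5  -0.62  2.24 -1.14  0.21  0.43]
-1 35 up120 [ 1.56  0.41 -0.83  2.21 -0.61  0.28 -0.15]
-1 38 T [0.   1.03 1.08 2.3  4.29 1.31 0.84]
-1 38 b40 [ 1.92  0.97 -1.23  2.28  1.54  0.31 -1.94]
-1 38 b80 [ 1.99  0.84 -1.24  2.3   1.13  0.23 -1.57]
-1 38 up60 [ 1.84  0.85 -1.2   2.25  1.3   0.24 -1.81]
-1 38 up120 [ 1.66  0.45 -0.91  2.23 -0.7   0.24 -0.02]
-1 41 T [ 1.39  0.69 -0.56  2.27  4.23  0.28  1.47]
-1 41 b40 [ 1.94  1.   -1.21  2.29  1.67  0.26 -2.02]
-1 41 b80 None
-1 41 up60 [ 1.89  0.91 -1.23  2.26  1.48  0.23 -1.93]
-1 41 up120 [ 1.74  0.51 -0.99  2.25 -0.81  0.2   0.13]
```

```bash
python3 - <<'E'
from h import *
t=ld('top0'); print('bottle cap',ray(t,352,101,170).round(0),'screwdriver tip',ray(t,395,150,10).round(0),'decoy hammer', ray(t,408,258,20).round(0))
yaw=.027; hm=np.array([407.5,-326.8,0]); I=w([hm[0],hm[1],yaw],[18,0,20.0])[0]
o=lean(yaw,np.radians(36)); tz=Ro.from_euler('xyz',o).as_matrix()[:,2]; T=I+tz*8.6
print(ik(T+[0,0,70],o).round(2))
reach(T+[0,0,70],o); print(observe()['qpos'].round(2),ik(T,o).round(2))
move_l(T+[0,0,6],vel=60); s=observe(); print(s['time'],s['eef_pos'],T,s['wrist_force'].round(1),s['qpos'].round(2))
move_l(T,vel=20); s=observe(); print(s['eef_pos'],T,s['wrist_force'].round(1))
shot('wrist','w6')
E
```

```text
bottle cap [ 672. -171.  170.] screwdriver tip [ 567. -317.   10.] decoy hammer [ 241. -358.   20.]
[ 1.85  0.83 -1.24  2.23  1.17  0.29  1.43]
[ 1.85  0.83 -1.24  2.23  1.17  0.3   1.43] [ 1.74  0.93 -1.07  2.24  1.71  0.24  0.98]
15.4 [ 430.6974235  -326.2456747    19.22542548] [ 430.54655015 -326.17759189   13.04245385] [-0.3  0.1  0.1] [ 1.73  0.9  -1.06  2.24  1.66  0.21  1.01]
[ 430.56739885 -326.06990897   12.98922878] [ 430.54655015 -326.17759189   13.04245385] [-0.2 -0.  -0.1]
```

View pics/w6.png

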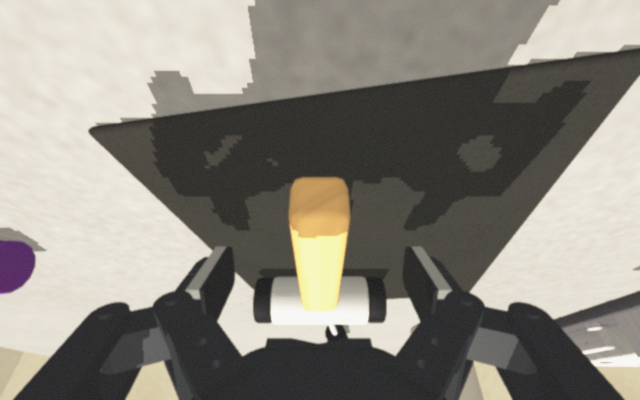

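```bash
python3 - <<'E'
from h import *
close_gripper(); s=observe(); print(s['gripper_width'],s['wrist_force'].round(1),s['time'])
p=s['eef_pos']; move_l(p+[0,0,40],vel=100); sleep(.2); s=observe(); print(s['gripper_width'],s['wrist_force'].round(1),s['wrist_torque'].round(2),s['eef_pos'],s['orientation'],s['qpos'].round(2))
shot('wrist','w7'); shot('scene','s7')
E
```

```text
22.66076888196948 [-0.8 -0.4  6. ] 16.4917
22.705896600900363 [-0.1 -0.4 -1.5] [-0.02  1.09 -0.02] [ 430.51455678 -325.90742298   52.69418004] [ 2.51367369e+00 -6.62332608e-04  1.59788263e+00] [ 1.79  0.86 -1.15  2.24  1.37  0.25  1.26]
```

View pics/w7.png

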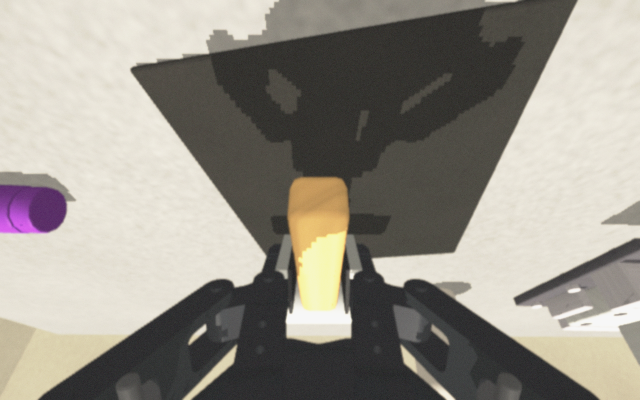

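View pics/s7.png

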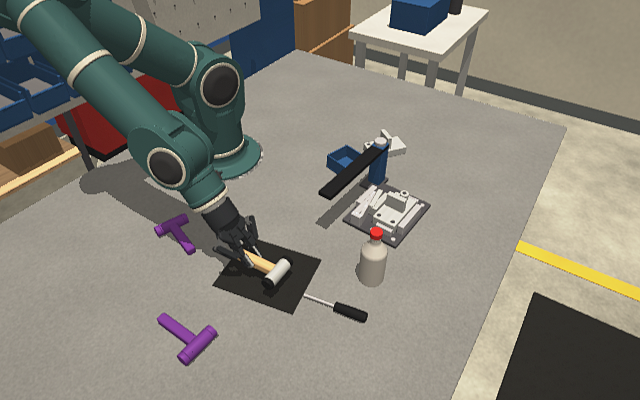

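```bash
cat >> h.py <<'E'
F=np.array([557.7,54.6,-.061]); OS=lean(-.061,np.radians(36))
def S(yh,xf=-68,z=26.5): return w(F,[xf,yh,z])[0]
E
python3 - <<'E'
from h import *
for y in (-235,-175,-143,-100): print(ik(S(y),OS).round(2))
move_l(S(-235,z=35),OS,vel=150); print(observe()['time'])
move_l(S(-175),OS,vel=100); s=observe(); print(s['time'],s['eef_pos'],S(-175),s['wrist_force'].round(1),s['wrist_torque'].round(2),s['qpos'].round(2))
shot('wrist','w8'); shot('scene','s8'); shot('top','t8')
i=cv2.cvtColor(ld('s8')['image'],cv2.COLOR_RGB2BGR)
cv2.imwrite('pics/s8a.png',cv2.resize(i[120:270,280:450],None,fx=4,fy=4,interpolation=cv2.INTER_CUBIC))
E
```

```text
[ 1.36  0.82 -1.08  2.41  2.32  0.49 -0.1 ]
[ 1.2   0.8  -1.08  2.46  2.33  0.61 -0.27]
[ 1.1   0.79 -1.08  2.47  2.32  0.67 -0.34]
[ 0.97  0.79 -1.08  2.48  2.27  0.75 -0.43]
19.2167
19.975 [ 479.24237842 -116.45485474   26.51080305] [ 479.15809382 -115.92908542   26.5       ] [ 0.3 -0.3 -2.3] [0.08 1.1  0.01] [ 1.32  0.99 -1.25  2.45  2.2   0.77 -0.02]
```

View pics/s8a.png

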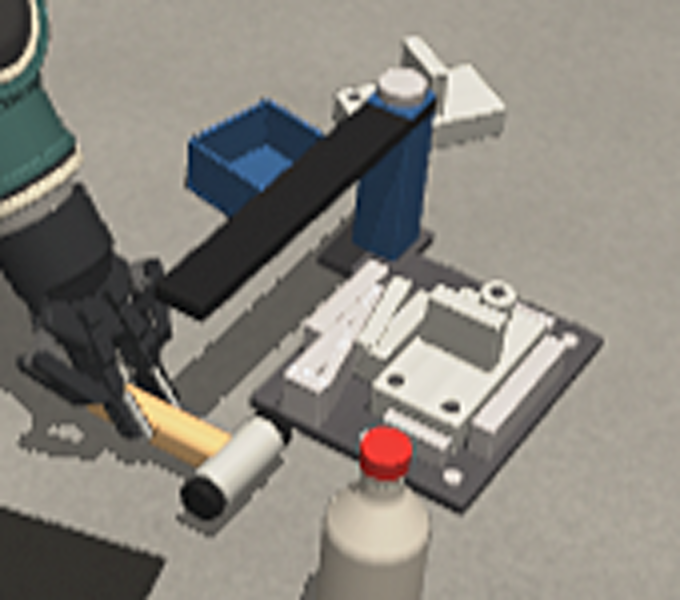

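View pics/t8.png

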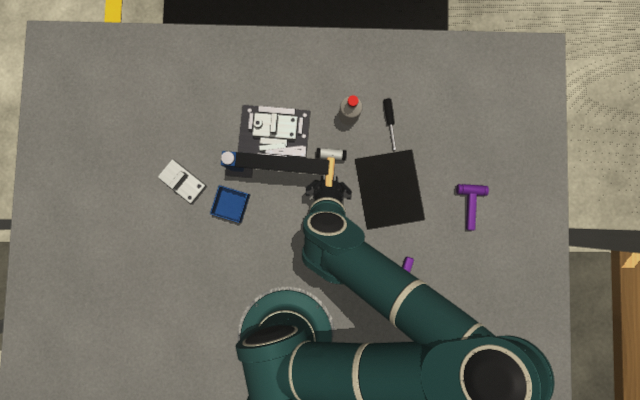

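View pics/w8.png

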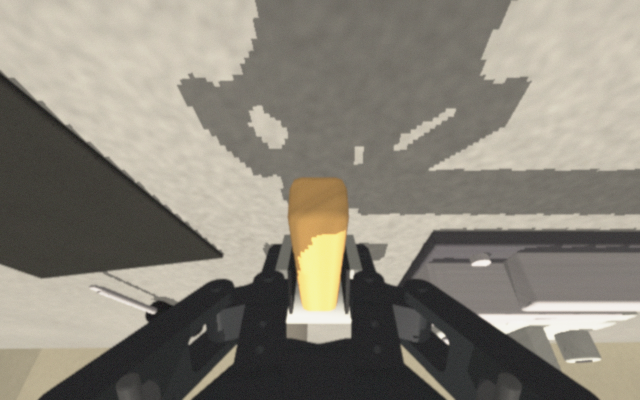

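```bash
python3 - <<'E'
from h import *
c=ld('t8'); i=cv2.cvtColor(c['image'],cv2.COLOR_RGB2BGR)
cv2.imwrite('pics/t8a.png',np.clip(cv2.resize(i[95:195,225:365],None,fx=5,fy=5,interpolation=cv2.INTER_CUBIC).astype(float)*1.3,0,255))
def loc(P,p=F): d=P[:2]-p[:2]; cs,s=np.cos(p[2]),np.sin(p[2]); return (cs*d[0]+s*d[1]).round(1),(-s*d[0]+cs*d[1]).round(1)
g=c['image'].min(2); m=np.zeros_like(g); m[145:165,312:352]=(g[145:165,312:352]>125)*255
q=cv2.findNonZero(m); r=cv2.minAreaRect(q); print(r, loc(ray(c,*r[0],40)))
E
```

```text
((331.3310546875, 152.527587890625), (21.342689514160156, 8.4706392288208), 4.763641834259033) (np.float64(3.0), np.float64(-176.3))[ WARN:0@0.613] global loadsave.cpp:1063 imwrite_ Unsupported depth image for selected encoder is fallbacked to CV_8U.
```

View pics/t8a.png

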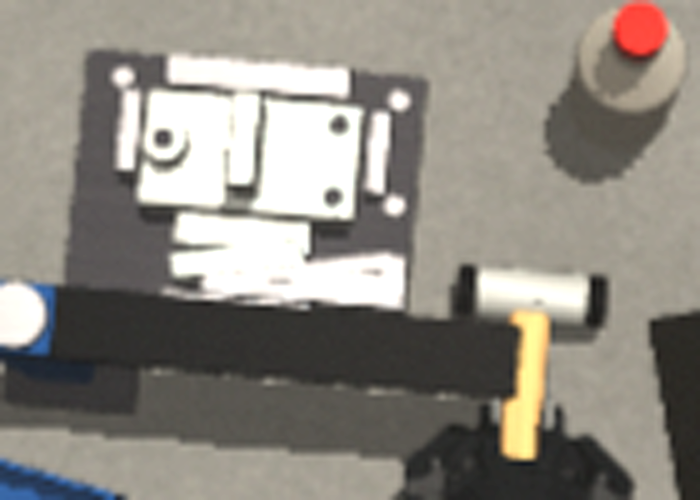

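```bash
cat >> h.py <<'E'
def tap(y,back,vel=80,xf=-69):
    move_l(S(y,xf),vel=vel); s=observe(); print('tap',y,s['wrist_force'].round(1),s['wrist_torque'].round(2),(s['eef_pos']-S(y,xf)).round(1),s['gripper_width'].round(2))
    move_l(S(back,xf),vel=120); sleep(.15); s=observe(); print(' back',s['wrist_force'].round(1),round(s['time'],2))
E
python3 - <<'E'
from h import *
tap(-150,-160); tap(-126,-150)
shot('wrist','w9'); shot('top','t9')
i=cv2.cvtColor(ld('t9')['image'],cv2.COLOR_RGB2BGR)
cv2.imwrite('pics/t9a.png',cv2.resize(i[95:195,225:365],None,fx=5,fy=5,interpolation=cv2.INTER_CUBIC))
E
```

```text
Traceback (most recent call last):
  File "h.py", line 35, in tap
    move_l(S(y,xf),vel=vel); s=observe(); print('tap',y,s['wrist_force'].round(1),s['wrist_torque'].round(2),(s['eef_pos']-S(y,xf)).round(1),s['gripper_width'].round(2))
                                                                                                                                             ^^^^^^^^^^^^^^^^^^^^^^^^
AttributeError: 'float' object has no attribute 'round'
```

```bash
sed -i "s/s\['gripper_width'\].round(2)/round(float(s['gripper_width']),2)/" h.py
python3 - <<'E'
from h import *
tap(-126,-150)
shot('wrist','w9'); shot('top','t9')
i=cv2.cvtColor(ld('t9')['image'],cv2.COLOR_RGB2BGR)
cv2.imwrite('pics/t9a.png',cv2.resize(i[95:195,225:365],None,fx=5,fy=5,interpolation=cv2.INTER_CUBIC))
E
```

```text
tap -126 [ 0.2  0.3 -2. ] [0.06 1.1  0.02] [ 0.1 -0.2 -0. ] 22.9
 back [-0.3  0.6 -2. ] 21.54
```

View pics/t9a.png

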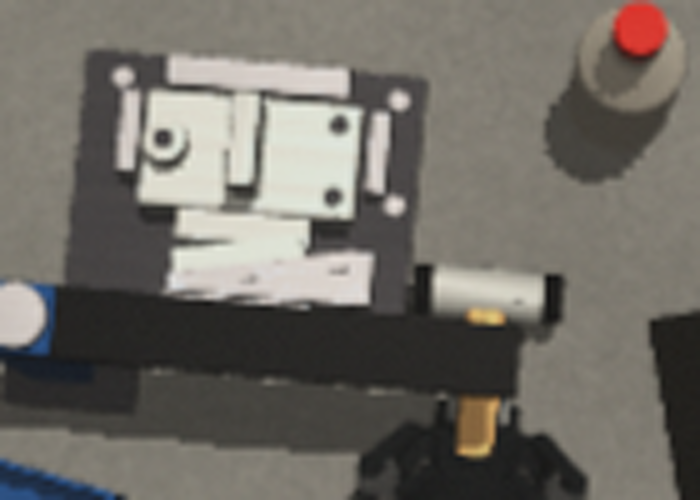

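View pics/w9.png

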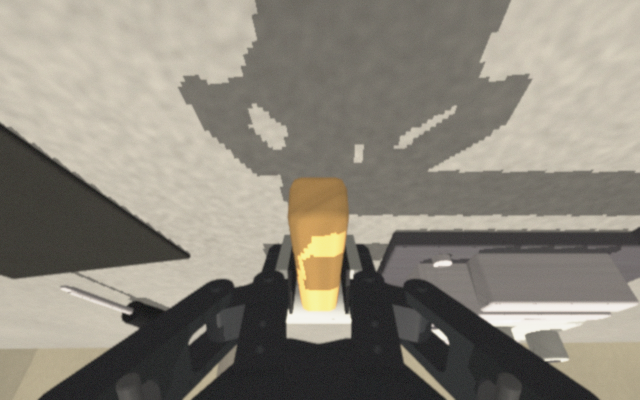

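```bash
python3 - <<'E'
from h import *
tap(-112,-135)
move_l(S(-112,-69),vel=80)
for y in range(-110,-92,2):
    move_l(S(y,-69),vel=30); s=observe(); f=s['wrist_force']; print(y,f.round(1),s['wrist_torque'].round(2),(s['eef_pos']-S(y,-69)).round(1),round(float(s['gripper_width']),2))
    if abs(f[1])>16: break
print(s['time']); shot('top','t10'); shot('wrist','w10')
i=cv2.cvtColor(ld('t10')['image'],cv2.COLOR_RGB2BGR)
cv2.imwrite('pics/t10a.png',cv2.resize(i[95:195,225:365],None,fx=5,fy=5,interpolation=cv2.INTER_CUBIC))
E
```

```text
tap -112 [ 0.  -0.2 -2.1] [ 0.07  1.09 -0.01] [ 0.   0.1 -0. ] 22.8
 back [-0.  -0.6 -2.8] 22.76
-110 [ 0.2 -0.3 -1.9] [ 0.11  1.09 -0.01] [-0.  -0.2 -0. ] 22.6
-108 [-1.2 -2.8 -2.2] [-0.43  1.27 -0.57] [-0.1 -0.3 -0.1] 22.7
-106 [-0.7 -2.5 -3.9] [-0.41  1.29 -0.51] [-0.  0. -0.] 22.67
-104 [ 0.1 -2.3 -3.4] [-0.3   1.22 -0.42] [0.  0.2 0. ] 22.86
-102 [ 0.6 -2.4 -2.6] [-0.36  1.16 -0.41] [0.  0.2 0. ] 23.02
-100 [-0.8 -4.  -2.4] [-0.63  1.32 -0.85] [-0.  -0.1 -0. ] 22.55
-98 [ -4.8 -12.7   0.4] [-2.13  1.57 -2.32] [-0.2 -1.5 -0.3] 22.62
-96 [ -7.8 -18.1   1. ] [-3.17  2.03 -3.35] [-0.5 -2.6 -0.6] 22.96
25.1917
```

View pics/t10a.png

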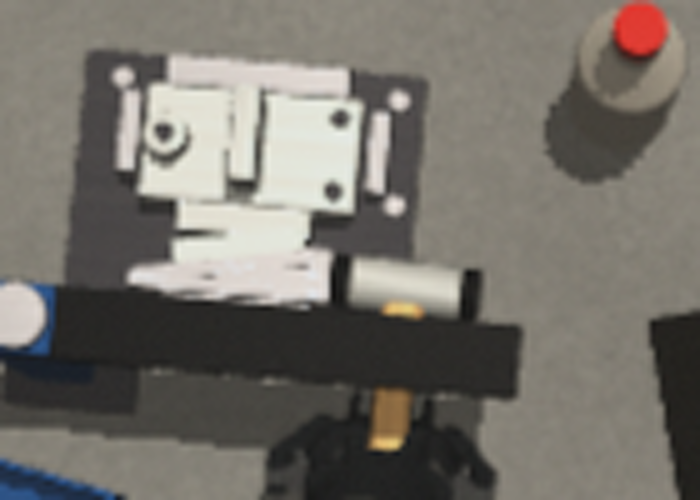

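View pics/w10.png

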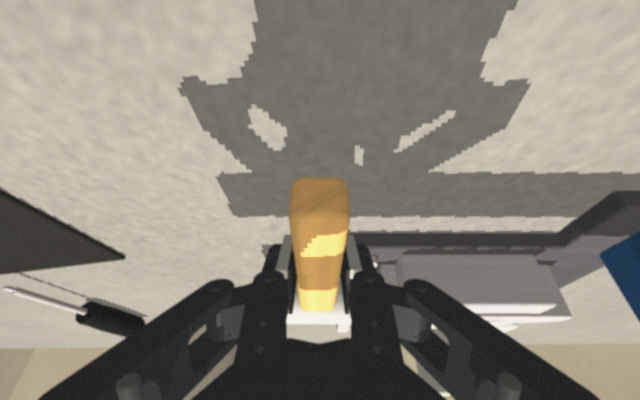

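```bash
python3 - <<'E'
from h import *
move_l(S(-125,-69),vel=100); sleep(.2); print(observe()['wrist_force'].round(1))
for y in (-105,-100,-98,-96,-94):
    move_l(S(y,-69),vel=60); s=observe(); print(y,s['wrist_force'].round(1),(s['eef_pos']-S(y,-69)).round(1))
    if abs(s['wrist_force'][1])>21: break
move_l(S(-130,-69),vel=100); sleep(.2); s=observe(); print(s['time'],s['wrist_force'].round(1),s['qpos'].round(2))
shot('top','t11'); shot('wrist','w11')
i=cv2.cvtColor(ld('t11')['image'],cv2.COLOR_RGB2BGR)
cv2.imwrite('pics/t11a.png',cv2.resize(i[95:195,225:365],None,fx=5,fy=5,interpolation=cv2.INTER_CUBIC))
E
```

```text
[-0.2  0.9 -2.9]
-105 [-0.3  0.1 -3.1] [ 0.   0.4 -0. ]
-100 [ 0.2  0.2 -2.7] [0.  0.1 0. ]
-98 [-2.7 -6.4 -0.5] [-0.1 -1.3 -0.2]
-96 [ -8.1 -15.9   2.5] [-0.3 -2.7 -0.5]
-94 [-11.2 -23.9   4.6] [-0.6 -4.1 -0.8]
28.125 [ 0.4 -0.1 -3. ] [ 1.16  0.93 -1.21  2.48  2.23  0.81 -0.21]
```

View pics/t11a.png

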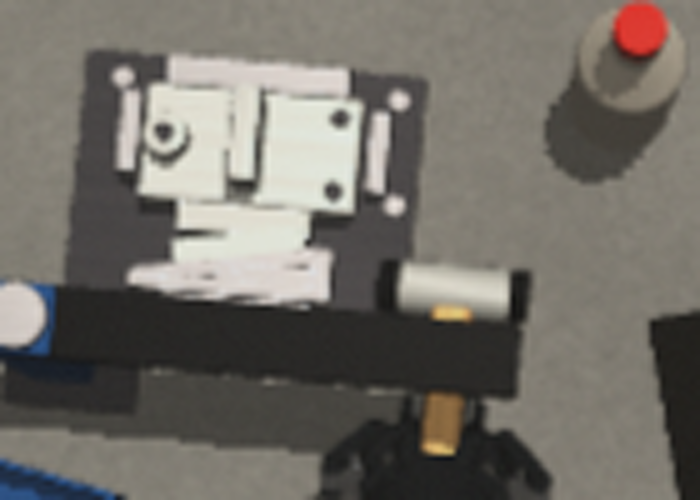

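View pics/w11.png

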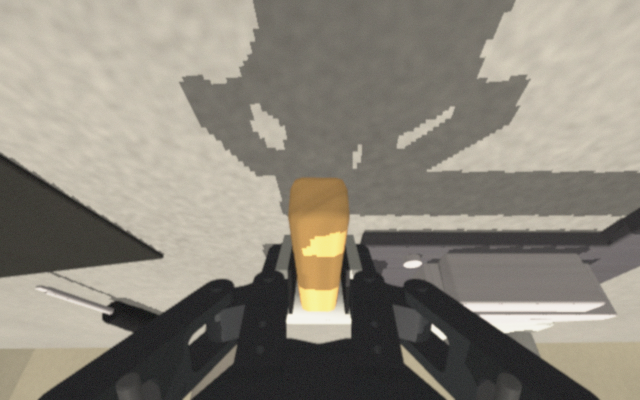

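```bash
python3 - <<'E'
from h import *
move_l(S(-235,-69,35),vel=120)
T=np.array([430.55,-325,13.1]); o=lean(.027,np.radians(36))
move_l(T+[0,0,40],o,vel=130); print(observe()['time'])
move_l(T+[0,0,5],vel=60); s=observe(); print(s['wrist_force'].round(1),s['eef_pos'].round(1))
for dz in (2,.5,-.5,-1.5):
    move_l(T+[0,0,dz],vel=20); s=observe(); print(dz,s['wrist_force'].round(1),s['wrist_torque'].round(2),s['eef_pos'].round(1))
    if s['wrist_force'][2]>1: break
print(s['time'],s['qpos'].round(2))
shot('scene','s12')
i=cv2.cvtColor(ld('s12')['image'],cv2.COLOR_RGB2BGR)
cv2.imwrite('pics/s12a.png',cv2.resize(i[200:320,190:340],None,fx=5,fy=5,interpolation=cv2.INTER_CUBIC))
E
```

```text
31.6
[ 1.1  0.9 -2.7] [ 430.7 -324.9   18.3]
2 [-0.3 -0.6 -2. ] [0.   1.08 0.01] [ 430.5 -325.    15.1]
0.5 [ 0.2 -0.2 -3. ] [-0.04  1.04  0.01] [ 430.5 -325.    13.5]
-0.5 [-4.   0.7  8.3] [0.01 0.39 0.08] [ 431.  -325.    13.2]
33.1333 [ 1.74  0.93 -1.06  2.24  1.73  0.23  0.96]
```

View pics/s12a.png

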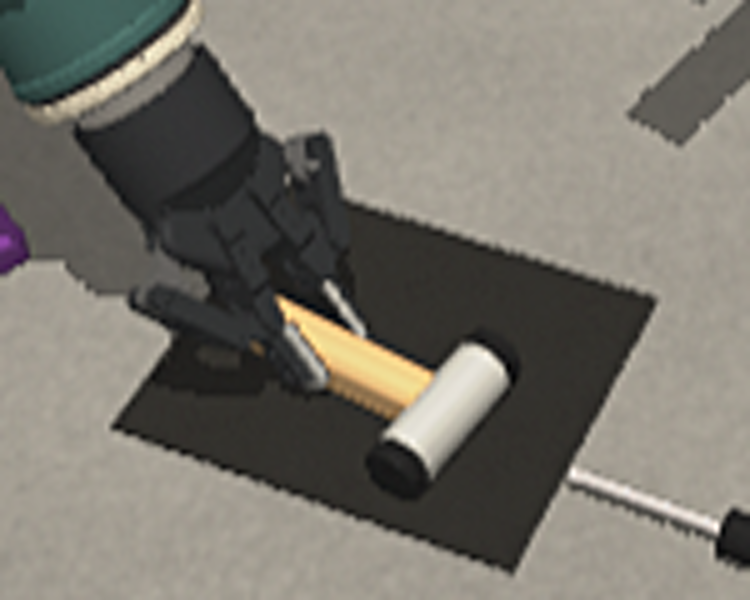

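Hammer is down on the mat with contact felt. Next: release, lift straight up and check everything.

```bash
python3 - <<'E'
from h import *
let_go(); p=observe()['eef_pos']
move_l(p+[0,0,60],vel=80)
s=observe(); print(s['time'],s['wrist_force'].round(1),s['qpos'].round(2))
reach([460,-326,260],lean(0,0)); shot('wrist','w13'); shot('top','t13'); shot('scene','s13')
print(observe()['time'])
i=cv2.cvtColor(ld('t13')['image'],cv2.COLOR_RGB2BGR); cv2.imwrite('pics/t13a.png',cv2.resize(i[95:195,225:365],None,fx=5,fy=5,interpolation=cv2.INTER_CUBIC))
c=ld('t13')
def loc(P,p=F): d=P[:2]-p[:2]; cs,s=np.cos(p[2]),np.sin(p[2]); return (cs*d[0]+s*d[1]).round(1),(-s*d[0]+cs*d[1]).round(1)
E
```

```text
34.7167 [-0.7  0.3 -0.3] [ 1.83  0.85 -1.22  2.24  1.26  0.29  1.35]
35.8167
```

View pics/w13.png

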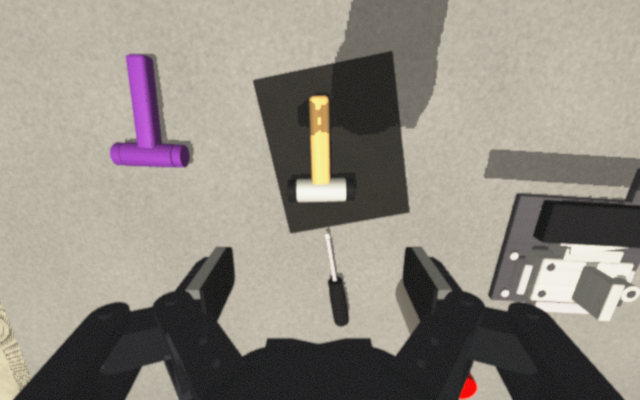

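View pics/t13a.png

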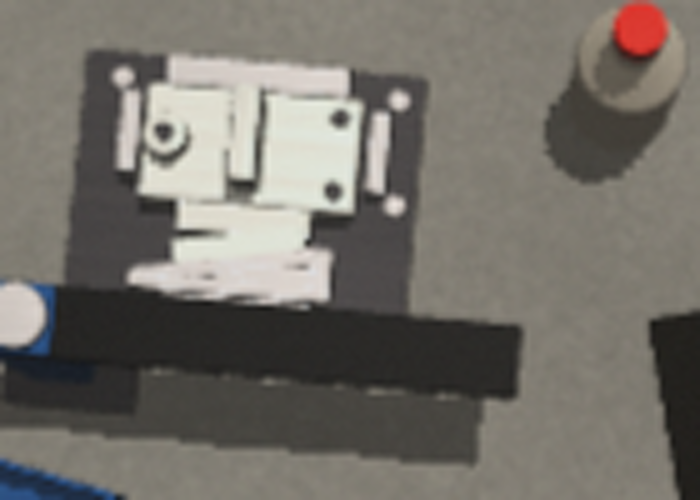

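View pics/s13.png

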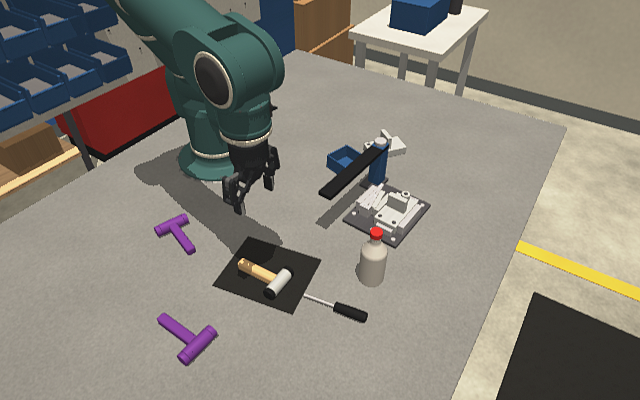

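```bash
python3 - <<'E'
from h import *
P=w(F,[125,0,240])[0]; reach(P,lean(-.061,0)); print(observe()['time']); shot('wrist','w14')
i=cv2.cvtColor(ld('w14')['image'],cv2.COLOR_RGB2BGR)
cv2.imwrite('pics/w14a.png',cv2.resize(i[0:190,200:450],None,fx=3.1,fy=3.1,interpolation=cv2.INTER_CUBIC))
E
```

```text
37.4167
```

View pics/w14a.png

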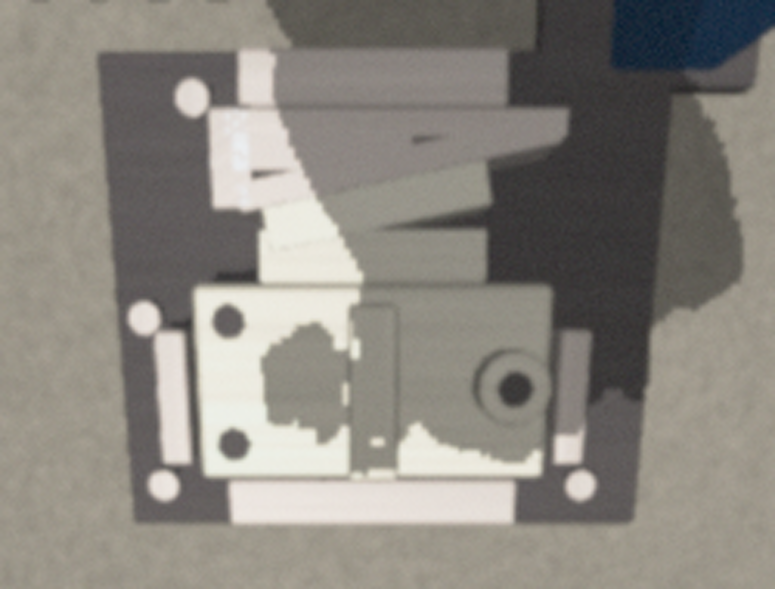

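```bash
python3 - <<'E'
from h import *
c=ld('w14')
B=lambda l:[(200+u/3.1-.35,v/3.1-.35) for u,v in l]
def loc(P,p=F): d=P[:2]-p[:2]; cs,s=np.cos(p[2]),np.sin(p[2]); return (float((cs*d[0]+s*d[1]).round(1)),float((-s*d[0]+cs*d[1]).round(1)))
for n,z,pts in [('wedge',48,[(209,108),(213,208),(568,108)]),('slab',42,[(194,287),(553,287),(203,476),(545,476)]),('rib',87,[(350,305),(397,305),(352,476),(396,476)]),('boss',64,[(514,388)]),('cheek',46,[(238,105),(507,105)])]:
    for u in B(pts): print(n,loc(ray(c,*u,z)))
E
```

```text
wedge (-16.8, -54.5)
wedge (13.8, -54.8)
wedge (-16.5, 64.5)
slab (39.1, -63.9)
slab (39.4, 64.1)
slab (106.9, -64.6)
slab (107.2, 65.1)
rib (45.6, -7.5)
rib (45.7, 7.2)
rib (99.2, -7.2)
rib (99.2, 7.3)
boss (72.8, 48.4)
cheek (-18.1, -45.1)
cheek (-17.9, 44.5)
```

All checks agree: the casting is at about (73, 0), square, with the boss at +48, and the wedge middle is at about y +5. I'm handing it in.

```bash
python3 - <<'E'
from h import *
print(observe()['wrist_force'].round(1)); close_job()
E
```

```text
[-0.   0.6  0.4]
the job is handed in; nothing more can be done
```

The bossed casting is clamped in the fixture with its boss at the column end. The hammer is back flat on the mat, and I handed the job in at about 37.5 s of the 61 s; no verdict came back.

**Casting:** I gripped it by the rib, set it in the nest and let go. The last picture puts it at x ≈ 72.5, y ≈ 0 mm in the fixture, square, with the boss at y ≈ +48.

**Wedge:** I drove it with four separate hammer strokes, drawing back each time, and no fingers touched it. On the third stroke the wrist force rose to about 18 N. On the fourth, at about 24 N, the wedge did not move any further. Its middle is at y ≈ +5 mm.

**Hammer and bystanders:** The hammer was pressed onto the mat until contact was felt, then released at about its original spot. The bottle, screwdriver, bin and reject casting were not touched, and the pictures show no visible change in them.

**Not directly confirmed:**
- I inferred the jaw's clamping force from the force rise and from the jaw sitting against the casting.
- The wrist readings right after strokes 1 and 2 were near zero, because the wedge slid ahead of the hammer. That those strokes landed rests on the wedge having moved (about 17 mm after the first).
- The first wrist view, taken at the edge of the image, disagreed with the overhead view by 2–3 mm on the fixture's y. A closer wrist view settled it.

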